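# Set a gouge's projection on the sharpening gauge

## Robot

A 6-joint arm with a two-finger parallel gripper is mounted at the origin on the work surface. World frame = base frame: x ahead of the robot, y to its left, z up, the work surface at z = 0. Lengths are in mm, angles in degrees, forces in N, time in s.
With the tool pointing down it reaches from about 400 to 925 mm from the base axis. Payload 12.5 kg.
Tool frame: the origin (TCP) lies on the centre line of the jaws, within the pads' length; the fingertips stand 8 mm ahead of it and the grasp point (between the pads) lies 11 mm behind it; z points along the fingers, y is the line along which they close (so a half turn about z gives the same grasp; the last joint's range is limited). The gripper opens to 95 mm and grips with 3 to 60 N. Pads are 20 mm wide; open, the fingers measure 119 mm over their backs; the gripper's body (75 mm by 180 mm) begins 59 mm behind the grasp point.
Start: joints at [71.299, 28.126, 89.318, -0, 62.55, -6.05], TCP at [136.864, 609.851, 185.061] pointing down, gripper open.
Joint ranges: [-177.58, 177.58], [-47.91, 125.51], [2.72, 160], [-65.01, 245.01], [3.68, 167.84], [-153.87, 153.87]. Speed limits (degrees/s): [127.2, 127.2, 159.86, 180, 180, 180].

## Interface

Orientations are given as [roll, pitch, yaw] about the fixed x, y, z axes, in that order (R = Rz(yaw) Ry(pitch) Rx(roll)).
In Python, from workcell import manip gives the robot as it stands.
- The arm moves only by the tool step_arm, never from a script. Its argument "steps" is a list of rows, each a list of 5 numbers: the shift along the world's x, y, z normalised to -1 to 1, where 1 is 0.8 m, then the turn about the world's z normalised to -1 to 1, where 1 is pi/2 rad, then the opening, from 0 (shut) to 1 (fully open). In form: [[x, y, z, yaw, jaw], ...]. A call has 1 to 5 rows; each row is the pose to reach, as a shift and turn from the pose commanded when the call began; what a row does not reach only later rows make up. A row lasts 1/12 s, in which the tool goes at most 41.7 mm and 7.16 degrees, less where a joint would pass 70% of its speed; a pose out of reach is approached as far as the arm can. A call with a number of a shift or a turn outside -1 to 1 is refused whole. A call with a gripper value outside its range is refused whole. The fingers move at their own pace and stop on an object; the grip force is fixed at half the most. Time passes only in rows, so rows that repeat a pose let the fingers close. It gives the time, the measured TCP pose, the force, the opening and the grip force at its end, in the units of the state.
- manip.sense(): the state, without advancing time (a new reading comes with each control period).
- manip.camera(name): name is "scene" or "top"; returns a dict with "pixels" (420x560x3 uint8, red, green, blue), "z_map" (420x560 float32, mm along the optical axis (not along the pixel's ray), 0 where there is no reading), "fx", "fy", "cx", "cy" (pixels), "rvec" (rotation vector, rad) and "tvec" (3), from world to camera coordinates, as OpenCV has them. Camera axes: x right, y down, z forward; pixel columns grow to the right and rows downward; lengths in mm; the calibration is good to about 2 mm. A picture is of the moment at which its call begins.
- manip.hand_in(): hands the job in; it is judged then, once.
The state is a dict: "t": time; "joint_positions": joint angles; "joint_velocities": joint speeds; "tau": joint torques, N m; "tool_pos": TCP position; "eef_rot": TCP orientation; "ft_force": force on the tool from outside, world axes, zero at the start; "ft_torque": the same for the moment, N m; "grip_width": opening from 0.0 (shut) to 1.0 (fully open); "grip_force": force on a finger pad.
Only numpy, scipy, OpenCV 4.12 (cv2) and the standard library are available. Lean on these libraries where they do the work, as an engineer would, in place of code of your own. Each camera call takes 0.05 s, during which the arm holds its last target. There are 200 camera calls.

## Task

Set the projection of the gouge lying in the setting gauge, pushing with closed fingertips and gripping nothing: press down the pad in the middle of the steel slider to free its brake and, keeping it pressed, push the slider along the bar right up against the clamped stop block with the scribed line, then let the pad come up so that the slider grips there. Then push gently on the end of the gouge's handle so that the gouge slides along its rests until its cutting edge meets the slider's white face, leaving the slider against the stop. Never force the slider along with its pad up, do not lift the gouge off its rests, and leave everything else on the bench where it is.

Things in the scene. Friction and masses are not known exactly. Their poses are not given: they have to be found in the camera images.
- gauge: Setting gauge fixed to the bench: plywood board 180 x 470 x 18 mm (x, y, z); origin at the centre of its underside. Along its y axis run two lines: at x = +45 mm an aluminium T-bar (28 mm wide, top 40 mm above the bench, y = -65 to +220 mm) with slider and stop block; at x = -45 mm the gouge, edge to +y, axis 50 mm above the bench, its butt near or past the board's -y end.
- slider (a joint): Travel of the steel slider on the T-bar, m: 0 at the bar's +y end, growing towards the gauge's -y, where the stop block is; range 0 to 0.165, ended earlier by the block. Slider 90 mm long (y), 44 mm wide; its raised ends (15 mm long, tops 58 mm above the bench) leave a 60 mm recess with the dark grooved pad. Pad up: brake holds about 20 N. Pad down: it runs with about 1 N.
- pad (a joint): How far the brake pad in the slider's middle is pressed down, m: 0 up (brake on), 0.004 fully down. Pad 56 mm long (y), 30 mm wide, sprung: the brake is free from about 1.5 mm down (about 5 N) and the pad is fully down at about 7 N, on a hard stop; it springs up when let go.
- pad_top (a point): Centre of the pad's top, 52 mm above the bench when the pad is up; axes as the gauge's; the raised ends of the slider begin 30 mm from it to either side along y and stand 6 mm higher.
- slider_end (a point): Middle of the slider's end face that looks to the gauge's -y, the one that meets the stop block; 45 mm from the pad's centre, 49 mm above the bench.
- slider_face (a point): Point on the white plastic face (36 mm wide, 33 to 63 mm above the bench) at the end of the slider's side arm, on the gouge's axis; it looks to the gauge's -y, towards the gouge's edge. It lies 90 mm to the -x side and 20 mm to the -y side of the pad's centre and moves with the slider.
- stop_face (a point): Middle of the stop block's face that looks to +y, towards the slider, 49 mm above the bench; axes as the gauge's. Aluminium block 44 x 26 mm, top 60 mm above the bench with a scribed line across it and a knurled clamp screw (top 72 mm). It is clamped and does not move.
- gouge_edge (a point): The gouge's cutting edge: front end of the blade, on the tool's axis; y points ahead along the tool. Gouge 250 mm long, about 0.18 kg, loose in its rests: blade 20 mm wide, brass ferrule, round wooden handle 120 mm long, 28 mm thick. It starts 25 to 60 mm short of where the slider's face will stand and takes about 1 to 2 N to slide.
- gouge_butt (a point): Centre of the end of the gouge's handle, on its axis, 250 mm behind the edge, 50 mm above the bench.
- jig: Bystander: steel gouge jig 34 x 50 x 40 mm standing on the gauge's board near its -y end, on the bar's side.
- slipstone: Bystander: small grey slip stone 85 x 30 x 10 mm lying on the board near its +y end.
- small_gouge: Bystander: a smaller gouge, 250 mm long and 24 mm thick, on the bench along the robot's side of the gauge; origin about mid-length.
- paste_jar: Bystander: grey honing-paste jar, 62 mm across, 44 mm high, on the bench beyond the gauge.
- brush: Bystander: bench brush 160 mm long, 20 mm high, on the bench beyond the gauge.
- strop: Bystander: wooden strop paddle with leather top, 300 mm long, 17 mm high, near the robot on its right.
- oil_bottle: Bystander: amber oil bottle 52 mm across, 150 mm high, on the bench to the robot's left of the gauge.
- mug: Bystander: white mug 80 mm across, 90 mm high, far left.
- handle_rest (a point): Gouge-axis point over the middle of the light wooden V-rest that carries the handle (20 mm long in y, flanks up to 49 mm above the bench); 50 mm above the bench. A second rest under the blade, 140 mm on towards +y, is 43 mm long with cheeks 52 mm high.

How it is judged:
By the outcome, as a careful person would: the job done as asked, in the order asked, and still so for the second after the job is handed in, with the robot touching nothing.
It also fails if it takes over 54 s, if anything falls off the work surface, if the arm or the gripper's body presses on something with over 40 N, if the wrist force passes 120 N, or if a joint passes its speed limit or range.

## Working session

There is one attempt and no reset: what is moved stays moved. The work goes in short steps, Python scripts to look and compute and a tool call to move; the robot and the scene stay as the last step left them, time stands still between calls to the robot, and variables do not carry over. Pictures are saved under pics/ and viewed, at most 10 in all, crops included, and the job is handed in when it is done.

Besides the shell and the picture viewer there is one more tool, called after "Request:" as name(argument=value, ...) on one line, values as JSON. step_arm: Moves the arm, as the interface text tells. Its arguments: {"type":"object","properties":{"steps":{"type":"array","items":{"type":"array","items":{"type":"number","minimum":-1,"maximum":1}}}},"required":["steps"]}

```bash
mkdir -p pics; cat > h.py <<'E'
from workcell import manip
import numpy as np, cv2
def cap(n):
    c=manip.camera(n); R=cv2.Rodrigues(np.array(c["rvec"],float))[0]; return c,R,np.array(c["tvec"],float).ravel()
def ray(c,R,t,u,v,z):
    d=R.T@np.array([(u-c["cx"])/c["fx"],(v-c["cy"])/c["fy"],1]); o=-R.T@t
    return o+d*(z-o[2])/d[2]
def world(c,R,t):
    z=c["z_map"]; v,u=np.mgrid[:420,:560]
    P=np.stack([(u-c["cx"])/c["fx"]*z,(v-c["cy"])/c["fy"]*z,z],-1)
    return (P-t)@R
E
python3 - <<'E'
from h import *
import pickle
for n in ("top","scene"):
    a=cap(n); cv2.imwrite(f"pics/{n}0.png",cv2.resize(a[0]["pixels"][:,:,::-1],(800,600),interpolation=cv2.INTER_CUBIC))
    pickle.dump(a,open(n+"0.pkl","wb")); print(n,-a[1].T@a[2],a[0]["fx"])
s=manip.sense();print(s["t"],s["tool_pos"],s["eef_rot"],s["ft_force"])
E
```

```text
top [ 437.5613317    97.55904471 1478.76132978] 474.98625256988515
scene [1047.36575509 1022.03736307  751.77280946] 543.4222744646706
0.1 [136.77719101 609.60346258 184.54180883] [-1.79946124e+02 -5.46350556e-03  1.67348764e+02] [-0.20903674  0.74354776 -0.22813733]
```

View pics/top0.png

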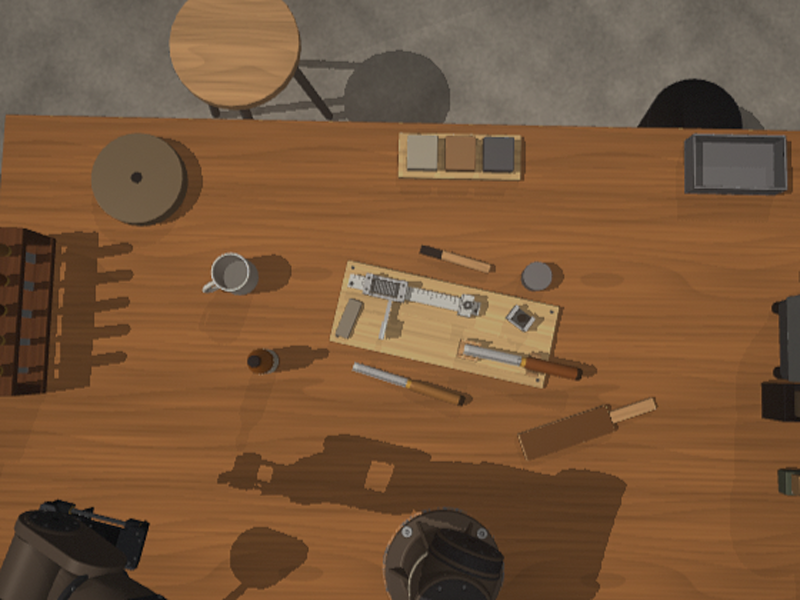

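View pics/scene0.png

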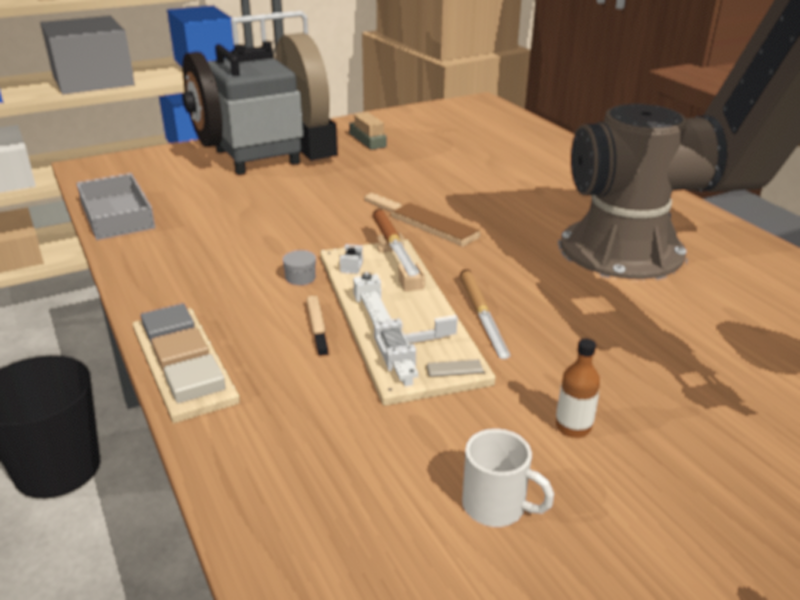

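The top picture shows the gauge: board corners at about (348,262), (562,306), (546,387) and (330,343), the pad at (384,288), the stop block at (469,306), the white arm end at (385,333), and the gouge running from (464,347) to (581,373). The scene view agrees. Next I'll take an enlarged crop and use the depth data.

```bash
python3 - <<'E'
from h import *
import pickle
c,R,t=pickle.load(open("top0.pkl","rb")); W=world(c,R,t); im=c["pixels"]
cv2.imwrite("pics/crop.png",cv2.resize(im[175:280,225:425,::-1],(800,420),interpolation=cv2.INTER_CUBIC))
b=np.array([(348,262),(562,306),(546,387),(330,343)])*.7
C=np.array([ray(c,R,t,u,v,18) for u,v in b]); print(C.round(1)); o=C.mean(0)
ax=C[0]-C[1]+C[3]-C[2]; th=np.arctan2(ax[1],ax[0])
print("center",o,"ydir deg",np.degrees(th))
# board mask refine
m=((abs(W[...,2]-18)<4)&(np.hypot(W[...,0]-o[0],W[...,1]-o[1])<270)).astype(np.uint8)
m=((W[...,2]>13)&(W[...,2]<80)&(np.hypot(W[...,0]-o[0],W[...,1]-o[1])<270)).astype(np.uint8)
m=cv2.morphologyEx(m,cv2.MORPH_OPEN,np.ones((15,15)))
n,l,st,ce=cv2.connectedComponentsWithStats(m); k=1+np.argmax(st[1:,4])
r=cv2.minAreaRect(np.argwhere(l==k)[:,::-1].astype(np.float32)); P=np.array([ray(c,R,t,u,v,18) for u,v in cv2.boxPoints(r)])
print(P.round(1),P.mean(0))
# heights in gauge frame
y=np.array([np.cos(th),np.sin(th)]); x=np.array([y[1],-y[0]])
D=W[...,:2]-o[:2]; gx=D@x; gy=D@y; z=W[...,2]
for nm,x0 in (("bar",45),("gouge",-45)):
    for a in range(-290,240,6):
        s=(abs(gx-x0)<10)&(abs(gy-a)<3)
        if s.any(): print(nm,a,np.median(z[s]).round(),im[s].mean(0).round(),end="; ")
    print()
E
```

```text
[[ 646.5  218.7   18. ]
 [ 561.  -245.8   18. ]
 [ 386.6 -212.2   18. ]
 [ 470.   252.4   18. ]]
center [516.02927551   3.23811946  18.        ] ydir deg 79.69308823880968
[[617.2 185.6  18. ]
 [619.4  89.6  18. ]
 [563.5  88.4  18. ]
 [561.3 184.1  18. ]] [590.35042018 136.95262557  18.        ]
bar -290 1.0 [140.  92.  52.]; bar -284 1.0 [139.  91.  52.]; bar -278 -0.0 [139.  91.  52.]; bar -272 -0.0 [136.  90.  52.]; bar -266 -0.0 [137.  90.  52.]; bar -260 -1.0 [136.  90.  52.]; bar -254 1.0 [136.  89.  51.]; bar -248 -3.0 [136.  90.  52.]; bar -242 0.0 [118.  78.  46.]; bar -236 -0.0 [94. 66. 41.]; bar -230 16.0 [145. 120.  81.]; bar -224 18.0 [186. 153. 103.]; bar -218 18.0 [183. 152. 102.]; bar -212 19.0 [184. 154. 104.]; bar -206 18.0 [184. 154. 103.]; bar -200 19.0 [160. 133.  90.]; bar -194 18.0 [131. 108.  74.]; bar -188 18.0 [124. 101.  69.]; bar -182 18.0 [125. 104.  78.]; bar -176 48.0 [136. 125. 113.]; bar -170 49.0 [152. 148. 144.]; bar -164 46.0 [78. 71. 65.]; bar -158 47.0 [59. 51. 44.]; bar -152 58.0 [58. 49. 42.]; bar -146 57.0 [60. 51. 43.]; bar -140 43.0 [73. 67
[... 4174 characters left out ...]
  76.]; gouge 118 20.0 [125. 102.  70.]; gouge 124 17.0 [143. 120.  87.]; gouge 130 62.0 [172. 171. 165.]; gouge 136 63.0 [163. 156. 148.]; gouge 142 17.0 [185. 153. 103.]; gouge 148 21.0 [186. 154. 103.]; gouge 154 18.0 [186. 154. 104.]; gouge 160 19.0 [185. 153. 103.]; gouge 166 17.0 [185. 153. 104.]; gouge 172 20.0 [185. 153. 103.]; gouge 178 18.0 [186. 153. 103.]; gouge 184 18.0 [186. 154. 104.]; gouge 190 17.0 [175. 144.  97.]; gouge 196 21.0 [107.  89.  64.]; gouge 202 27.0 [126. 114.  97.]; gouge 208 27.0 [130. 117. 100.]; gouge 214 27.0 [130. 117. 100.]; gouge 220 28.0 [131. 118. 100.]; gouge 226 30.0 [137. 121.  96.]; gouge 232 19.0 [185. 154. 104.]; gouge 238 18.0 [181. 151. 102.];
```

View pics/crop.png

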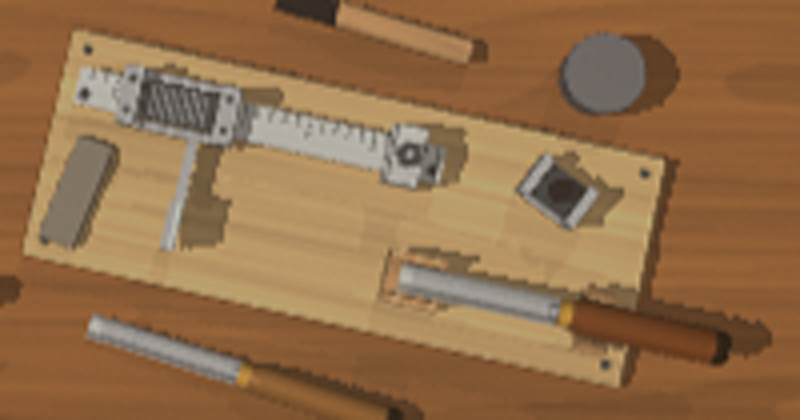

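The crop shows the slider spanning (122–242, 105), the pad at (178,105), the stop block at (412,155), the gouge edge at (402,277) and the butt at (725,346). Depth heights match these. Now I'll fit the frame more closely.

```bash
cat > fit.py <<'E'
from h import *
def frame(a,o=np.array([516,3.2]),th=np.radians(79.7)):
    c,R,t=a; W=world(c,R,t); z=W[...,2]
    y=np.array([np.cos(th),np.sin(th)]); x=np.array([y[1],-y[0]])
    D=W[...,:2]-o; return W,D@x,D@y,z,x,y,o
E
python3 - <<'E'
from fit import *
import pickle
a=pickle.load(open("top0.pkl","rb")); W,gx,gy,z,x,y,o=frame(a); im=a[0]["pixels"].astype(int)
def line(m,n):
    P=np.c_[gx[m],gy[m]]; vx,vy,x0,y0=cv2.fitLine(P.astype(np.float32),cv2.DIST_L2,0,.01,.01).ravel()
    print(n,m.sum(),"slope deg",np.degrees(np.arctan(vx/vy)).round(2),"at",x0.round(1),y0.round(1))
line((z>36)&(z<44)&(abs(gx-45)<20)&(gy>-8)&(gy<85),"bar")
line((z>56)&(z<66)&(abs(gx+45)<20)&(gy>-288)&(gy<-180),"handle")
line((z>44)&(z<54)&(abs(gx+45)<13)&(gy>-160)&(gy<-85),"blade")
def ext(m,n):print(n,"gx",np.percentile(gx[m],[1,99]).round(1),"gy",np.percentile(gy[m],[1,99]).round(1))
ext((z>46)&(z<64)&(abs(gx-45)<26)&(gy>85)&(gy<205),"slider")
dk=(im.sum(2)<360)&(z>45)&(abs(gx-45)<13)&(gy>112)&(gy<180)
ext(dk,"pad");print(gx[dk].mean(),gy[dk].mean())
ext((z>54)&(z<64)&(abs(gx-45)<26)&(gy>-60)&(gy<0),"stop")
ext((z>55)&(z<67)&(abs(gx+45)<20)&(gy>-310)&(gy<-250),"butt")
ext((z>58)&(z<67)&(abs(gx+45)<30)&(gy>100)&(gy<150),"face")
def w(a,b): return (o+x*a+y*b).round(1)
print("pad",w(45,147),"butt",w(-45,-294),"xax",x,"yax",y)
E
```

```text
bar 224 slope deg 0.72 at 46.1 38.0
handle 251 slope deg 1.22 at -48.5 -233.2
blade 159 slope deg 0.47 at -46.7 -123.1
slider gx [26.5 68.6] gy [100.9 189. ]
pad gx [32.8 57.7] gy [117.8 175.5]
45.50256346061611 146.49281815211526
stop gx [23.2 66.5] gy [-42.  -16.6]
butt gx [-61.7 -36.8] gy [-292.5 -250.1]
face gx [-59.7 -24.6] gy [126.9 136.5]
pad [586.6 139.8] butt [ 419.2 -278. ] xax [ 0.98388504 -0.17880222] yax [0.17880222 0.98388504]
```

Request:
step_arm(steps=[[0.035, -0.037, 0, 0.017, 0], [0.07, -0.074, 0, 0.017, 0], [0.105, -0.11, 0, 0.017, 0], [0.141, -0.147, 0, 0.017, 0], [0.141, -0.147, 0, 0.017, 0]])

```text
t: 0.52
tool_pos: [253.1, 488.2, 184.9]
eef_rot: [-179.9, 0.0, 168.7]
ft_force: [0.0, -0.2, 1.2]
grip_width: 0.708
grip_force: 0.0
```

Request:
step_arm(steps=[[0.035, -0.037, 0, 0, 0], [0.07, -0.074, 0, 0, 0], [0.105, -0.11, 0, 0, 0], [0.141, -0.147, 0, 0, 0], [0.141, -0.147, 0, 0, 0]])

```text
t: 0.93
tool_pos: [366.2, 370.8, 184.9]
eef_rot: [-180.0, 0.0, 168.6]
ft_force: [-0.2, 0.1, 0.5]
grip_width: 0.357
grip_force: 0.0
```

Request:
step_arm(steps=[[0.035, -0.037, 0, 0, 0], [0.07, -0.074, 0, 0, 0], [0.105, -0.11, 0, 0, 0], [0.141, -0.147, 0, 0, 0], [0.141, -0.147, 0, 0, 0]])

```text
t: 1.35
tool_pos: [479.2, 253.3, 184.7]
eef_rot: [-180.0, 0.1, 168.6]
ft_force: [-0.1, 0.4, 0.1]
grip_width: 0.026
grip_force: 0.0
```

Request:
step_arm(steps=[[0.035, -0.037, 0, 0, 0], [0.07, -0.074, 0, 0, 0], [0.105, -0.11, 0, 0, 0], [0.141, -0.147, 0, 0, 0], [0.141, -0.147, 0, 0, 0]])

```text
t: 1.77
tool_pos: [591.9, 135.4, 184.4]
eef_rot: [-180.0, 0.1, 168.7]
ft_force: [-0.6, -0.4, -1.0]
grip_width: 0.007
grip_force: 0.0
```

Request:
step_arm(steps=[[0, 0, -0.04, 0, 0], [0, 0, -0.08, 0, 0], [0, 0, -0.12, 0, 0], [0, 0, -0.14, 0, 0], [0, 0, -0.14, 0, 0]])

```text
t: 2.18
tool_pos: [585.8, 139.9, 69.3]
eef_rot: [-179.9, -0.4, 168.9]
ft_force: [-0.4, -0.7, 0.7]
grip_width: 0.004
grip_force: 0.0
```

```bash
python3 - <<'E'
from h import *
s=manip.sense();print(s["t"],np.round(s["tool_pos"],1),np.round(s["eef_rot"],2),s["ft_force"],s["grip_width"])
c,R,t=cap("scene"); im=c["pixels"]
cv2.imwrite("pics/s1.png",cv2.resize(im[140:300,200:380,::-1],(675,600),interpolation=cv2.INTER_CUBIC))
E
```

```text
2.1833 [585.8 139.9  69.3] [-179.9    -0.36  168.89] [-0.42415948 -0.68257611  0.72506296] 0.004079632371868281
```

View pics/s1.png

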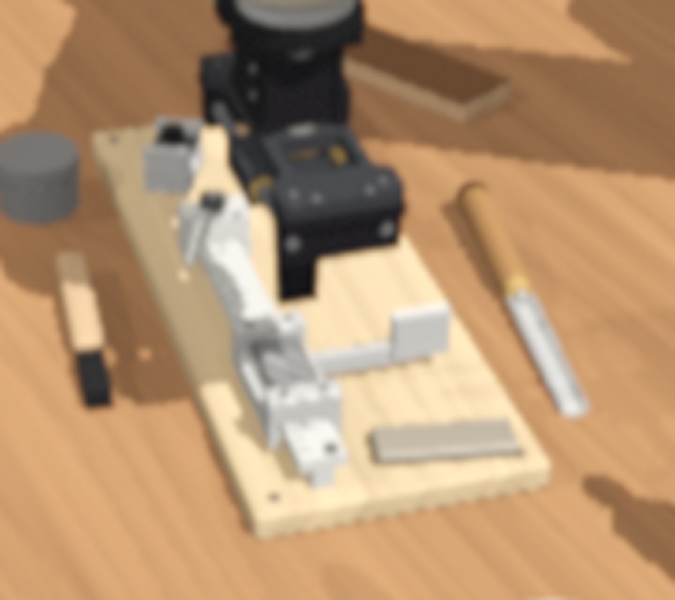

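The fingertips appear at crop (298,290), up and away from the pad at (285,355). I need to check this with numbers before pressing.

```bash
python3 - <<'E'
from h import *
c,R,t=cap("scene"); s=manip.sense();print(s["tool_pos"],s["joint_velocities"])
for n,u,v,z in (("tip",298,290,61),("padtop",285,355,52),("padTop@top",285,355,52)):
    print(n,ray(c,R,t,u/3.75+200,v/3.75+140,z).round(1))
def pr(p): q=R@p+t; return (np.array([c["fx"]*q[0]/q[2]+c["cx"],c["fy"]*q[1]/q[2]+c["cy"]])-[200,140])*3.75
print(pr(np.array([588,139,52])),pr(np.array([586,140,61])))
W=world(c,R,t);z=W[...,2]
m=(W[...,0]>500)&(W[...,0]<640)&(W[...,1]>90)&(W[...,1]<200)&(z>45)&(z<60);
print(W[m].mean(0),m.sum())
im=c["pixels"].astype(int);d=(im.sum(2)<150)&(abs(W[...,0]-586)<60)&(abs(W[...,1]-140)<120)&(z>20); v,u=np.nonzero(d)
k=np.argsort(z[d])[:12];print(W[d][k].round(1))
c,R,t=cap("top");W=world(c,R,t);cv2.imwrite("pics/t1.png",cv2.resize(c["pixels"][160:290,215:425,::-1],(800,495),interpolation=cv2.INTER_CUBIC))
E
```

```text
[587.90114076 140.08057622  73.12169596] [-0.13589624 -1.68982677 -1.14370417 -0.02147014  0.20595511 -0.1088474 ]
tip [552.7  82.8  61. ]
padtop [586.3 130.4  52. ]
padTop@top [586.3 130.4  52. ]
[289.0255874  363.10343027] [292.83603486 350.68017258]
[584.51944093 140.71520056  54.09864733] 503
[[580.  142.  104.3]
 [582.5 142.  105. ]
 [592.9 143.  106.1]
 [589.5 141.1 106.5]
 [596.  144.2 107.7]
 [594.5 141.5 108.3]
 [589.3 145.4 109. ]
 [579.7 146.  109.1]
 [587.7 147.  109.5]
 [582.1 145.8 109.7]
 [584.3 145.4 110.1]
 [594.9 146.9 111.5]]
```

View pics/t1.png

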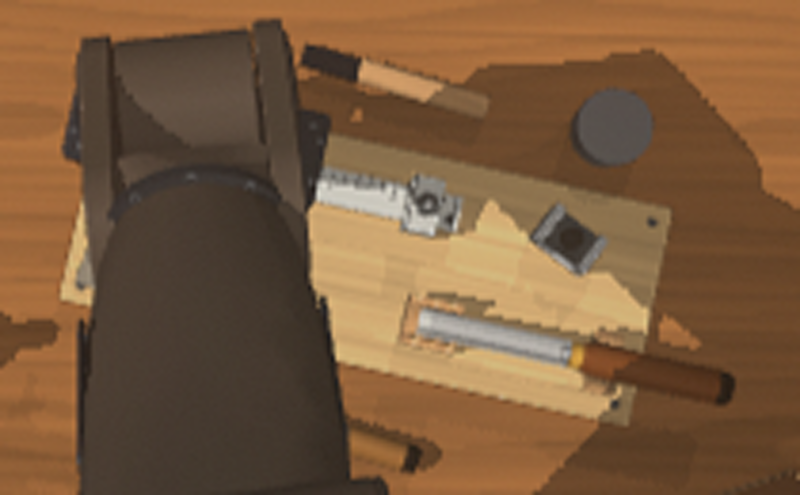

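The arm hides the slider from the top camera. The dark part ends at z≈104, directly above the pad, so the light fingertips below it probably blend in with the slider. I'll check the depth there.

```bash
python3 - <<'E'
from h import *
c,R,t=cap("scene");W=world(c,R,t);z=W[...,2]
m=(abs(W[...,0]-588)<30)&(abs(W[...,1]-140)<35)
for a in range(46,112,6):
    k=m&(z>=a)&(z<a+6)
    if k.any(): print(a,k.sum(),W[k].mean(0).round(1),W[k].min(0).round(),W[k].max(0).round(),c["pixels"][k].mean(0).round())
cv2.imwrite("pics/s2.png",cv2.resize(c["pixels"][190:260,240:320,::-1],(640,560),interpolation=cv2.INTER_CUBIC))
E
```

```text
46 39 [587.6 129.8  50.8] [564. 105.  46.] [618. 163.  52.] [171. 168. 163.]
52 184 [589.7 133.7  54.2] [562. 105.  52.] [618. 174.  58.] [173. 172. 168.]
58 51 [594.5 150.5  59.4] [566. 105.  58.] [617. 175.  62.] [208. 206. 202.]
100 8 [589.5 142.4 105.3] [579. 134. 105.] [600. 146. 106.] [159. 136. 105.]
106 22 [590.6 142.9 109. ] [578. 133. 106.] [599. 149. 112.] [97. 83. 65.]
```

View pics/s2.png

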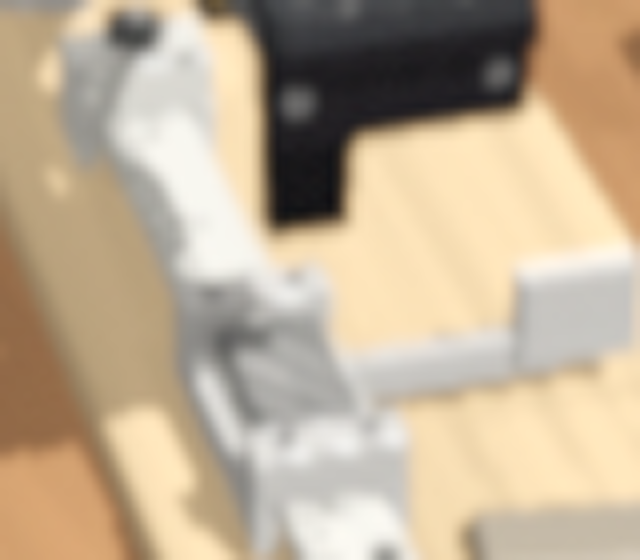

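```bash
python3 - <<'E'
from h import *
c,R,t=cap("scene");W=world(c,R,t);z=W[...,2];s=manip.sense();print(s["t"],s["tool_pos"],s["joint_positions"],s["grip_width"])
dk=(c["pixels"].astype(int).sum(2)<200)&(np.hypot(W[...,0]-588,W[...,1]-140)<140)&(z>60)
for a in range(100,230,8):
    k=dk&(z>=a)&(z<a+8)
    if k.any(): print(a,k.sum(),W[k].min(0).round(),W[k].max(0).round())
E
```

```text
2.4333 [588.7477182  139.8660512   74.61288171] [ 7.10810133e+00  3.37410868e+01  9.85782561e+01  9.89438517e-03
  4.75438057e+01 -7.17912819e+01] 0.0077100832954262715
100 1 [594. 139. 107.] [594. 139. 107.]
108 16 [582. 141. 108.] [598. 146. 116.]
116 28 [581. 143. 116.] [599. 151. 124.]
124 24 [581. 142. 125.] [599. 151. 132.]
132 14 [582. 146. 132.] [600. 151. 137.]
180 39 [575.  62. 181.] [635. 225. 188.]
188 120 [572.  54. 188.] [636. 228. 196.]
196 123 [570.  58. 196.] [637. 227. 204.]
204 191 [569.  53. 204.] [639. 234. 212.]
212 164 [574.  55. 212.] [639. 235. 220.]
220 214 [568.  54. 220.] [638. 234. 228.]
228 128 [565.  57. 228.] [615. 162. 236.]
```

Request:
step_arm(steps=[[0, 0, -0.004, 0, 0], [0, 0, -0.008, 0, 0], [0, 0, -0.01, 0, 0], [0, 0, -0.01, 0, 0]])

```text
t: 2.77
tool_pos: [587.9, 139.4, 64.8]
eef_rot: [-180.0, -0.0, 168.9]
ft_force: [-0.2, -0.4, -0.2]
grip_width: 0.006
grip_force: 0.0
```

```bash
cat > tip.py <<'E'
from h import *
s=manip.sense();print(s["t"],np.round(s["tool_pos"],1),np.round(s["ft_force"],1))
c,R,t=cap("scene");W=world(c,R,t);z=W[...,2];p=s["tool_pos"]
dk=(c["pixels"].astype(int).sum(2)<200)&(np.hypot(W[...,0]-p[0],W[...,1]-p[1])<25)&(z>p[2]-10)&(z<p[2]+55)
print("tip z",np.percentile(z[dk],[0,3,10]).round(1),"xyz",W[dk].mean(0).round(1),dk.sum())
dk=(c["pixels"].astype(int).sum(2)<200)&(np.hypot(W[...,0]-p[0],W[...,1]-p[1])<100)&(z>p[2]+75)&(z<p[2]+250)
print("body z",np.percentile(z[dk],[0,1,3]).round(1))
E
python3 tip.py
```

```text
2.7667 [587.9 139.4  64.8] [-0.2 -0.4 -0.2]
tip z [ 98.   98.8 101.6] xyz [589.2 145.9 110.3] 64
body z [173.2 176.6 179.1]
```

Both the fingertips and the body appear about 40 mm higher than the reported z implies. I'll go down slowly and let the force tell me where contact is.

Request:
step_arm(steps=[[0, 0, -0.003, 0, 0], [0, 0, -0.006, 0, 0], [0, 0, -0.009, 0, 0], [0, 0, -0.009, 0, 0]])

```text
t: 3.15
tool_pos: [587.8, 139.4, 57.3]
eef_rot: [-180.0, -0.0, 168.9]
ft_force: [-0.6, -0.3, 0.3]
grip_width: 0.005
grip_force: 0.0
```

There is no force at 57, so the fingertips really are higher than reported. I'll continue down.

Request:
step_arm(steps=[[0, 0, -0.005, 0, 0], [0, 0, -0.01, 0, 0], [0, 0, -0.015, 0, 0], [0, 0, -0.02, 0, 0], [0, 0, -0.02, 0, 0]])

```text
t: 3.57
tool_pos: [587.6, 139.4, 40.9]
eef_rot: [-180.0, -0.1, 168.9]
ft_force: [0.2, 0.7, -0.3]
grip_width: 0.008
grip_force: 0.0
```

```bash
python3 tip.py
```

```text
3.5667 [587.6 139.4  40.9] [ 0.2  0.7 -0.3]
tip z [53.9 72.8 74.4] xyz [589.9 144.3  83.7] 72
body z [147.6 152.6 155.5]
```

Request:
step_arm(steps=[[0, 0, -0.005, 0, 0], [0, 0, -0.01, 0, 0], [0, 0, -0.015, 0, 0], [0, 0, -0.018, 0, 0], [0, 0, -0.018, 0, 0]])

```text
t: 4.03
tool_pos: [587.8, 139.4, 26.8]
eef_rot: [-180.0, -0.1, 168.9]
ft_force: [0.0, 0.4, -0.3]
grip_width: 0.005
grip_force: 0.0
```

Request:
step_arm(steps=[[0, 0, -0.002, 0, 0], [0, 0, -0.004, 0, 0], [0, 0, -0.004, 0, 0]])

```text
t: 4.28
tool_pos: [588.0, 139.4, 24.1]
eef_rot: [180.0, -0.0, 168.9]
ft_force: [0.5, 1.3, 0.6]
grip_width: 0.008
grip_force: 0.0
```

Request:
step_arm(steps=[[0, 0, -0.002, 0, 0], [0, 0, -0.003, 0, 0], [0, 0, -0.003, 0, 0]])

```text
t: 4.53
tool_pos: [588.2, 139.5, 21.9]
eef_rot: [180.0, 0.0, 168.9]
ft_force: [-1.0, 0.6, 1.5]
grip_width: 0.005
grip_force: 0.9
```

```bash
python3 - <<'E'
from h import *
s=manip.sense();print(s["tool_pos"],s["ft_force"])
c,R,t=cap("scene")
cv2.imwrite("pics/s3.png",cv2.resize(c["pixels"][160:260,230:330,::-1],(600,600),interpolation=cv2.INTER_CUBIC))
E
```

```text
[588.20235041 139.46766796  21.91491938] [-0.95803421  0.6346834   1.52577563]
```

View pics/s3.png

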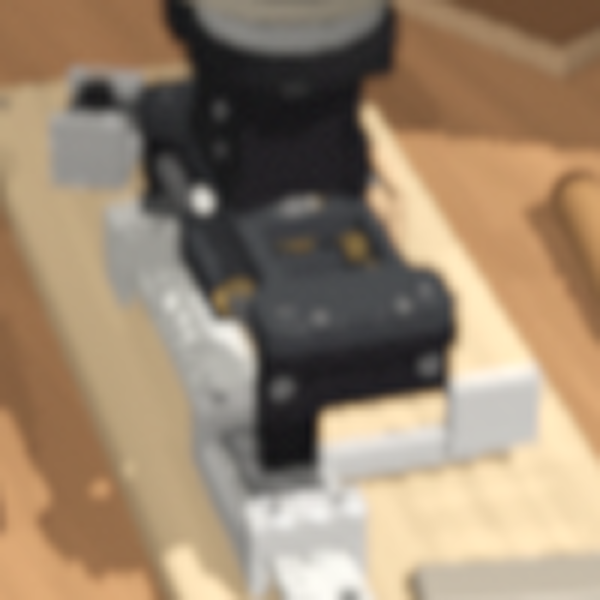

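The fingertips are now inside the recess at crop (290,465), just above or touching the pad. I'll press in small steps.

Request:
step_arm(steps=[[0, 0, -0.002, 0, 0], [0, 0, -0.002, 0, 0], [0, 0, -0.002, 0, 0]])

```text
t: 4.83
tool_pos: [588.2, 139.5, 20.5]
eef_rot: [180.0, 0.0, 168.9]
ft_force: [-0.7, -0.7, 5.1]
grip_width: 0.002
grip_force: 2.4
```

Request:
step_arm(steps=[[0, 0, -0.002, 0, 0], [0, 0, -0.002, 0, 0], [0, 0, -0.002, 0, 0]])

```text
t: 5.08
tool_pos: [588.3, 139.5, 19.0]
eef_rot: [180.0, 0.0, 168.9]
ft_force: [-0.3, 1.1, 6.2]
grip_width: 0.004
grip_force: 3.2
```

Request:
step_arm(steps=[[0, 0, -0.002, 0, 0], [0, 0, -0.002, 0, 0], [0, 0, -0.002, 0, 0]])

```text
t: 5.33
tool_pos: [588.4, 139.7, 18.5]
eef_rot: [180.0, 0.1, 168.9]
ft_force: [-4.1, 0.6, 17.7]
grip_width: 0.005
grip_force: 8.8
```

Request:
step_arm(steps=[[0, 0, 0.001, 0, 0], [-0.0007, -0.0037, 0.001, 0, 0], [-0.0022, -0.011, 0.001, 0, 0], [-0.0036, -0.0184, 0.001, 0, 0], [-0.0036, -0.0184, 0.001, 0, 0]])

```text
t: 5.75
tool_pos: [585.2, 124.1, 18.6]
eef_rot: [180.0, 0.0, 168.9]
ft_force: [-3.1, -0.4, 11.1]
grip_width: 0.004
grip_force: 5.0
```

```bash
cat > sl.py <<'E'
from h import *
s=manip.sense();print(s["t"],np.round(s["tool_pos"],1),np.round(s["ft_force"],1))
y=np.array([.1925,.9813]);x=np.array([y[1],-y[0]]);o=np.array([516,3.2])
c,R,t=cap("scene");W=world(c,R,t);z=W[...,2];D=W[...,:2]-o;gx=D@x;gy=D@y
m=(z>54)&(z<66)&(abs(gx+45)<16)&(gy>-20)&(gy<170)
print("white face plate gy",np.percentile(gy[m],[5,50,95]).round(1),m.sum(),"tool gx,gy",((s["tool_pos"][:2]-o)@x).round(1),((s["tool_pos"][:2]-o)@y).round(1))
m=(z>55)&(z<61)&(abs(gx-45)<20)&(gy>-60)&(gy<210);print("tops>55 gy hist",np.histogram(gy[m],np.arange(-60,211,10))[0])
E
python3 sl.py
```

```text
5.75 [585.2 124.1  18.6] [-3.1 -0.4 11.1]
white face plate gy [109.9 117.8 123.1] 76 tool gx,gy 44.6 132.0
tops>55 gy hist [ 0  3  3  8 13  0  0  0  0  0  0  0  0  0  9 21  3  0  1 15  2  3 41 40
  0  0  0]
```

The slider is following the fingertips. I'll push on.

Request:
step_arm(steps=[[-0.0016, -0.008, 0, 0, 0], [-0.0043, -0.022, 0, 0, 0], [-0.0076, -0.0386, 0, 0, 0], [-0.0108, -0.0552, 0, 0, 0], [-0.0108, -0.0552, 0, 0, 0]])

```text
t: 6.22
tool_pos: [576.2, 78.9, 18.6]
eef_rot: [-180.0, -0.0, 168.8]
ft_force: [-3.6, 0.0, 10.6]
grip_width: 0.002
grip_force: 5.2
```

Request:
step_arm(steps=[[-0.0016, -0.008, 0, 0, 0], [-0.0043, -0.022, 0, 0, 0], [-0.0076, -0.0386, 0, 0, 0], [-0.0096, -0.049, 0, 0, 0], [-0.0096, -0.049, 0, 0, 0]])

```text
t: 6.63
tool_pos: [568.4, 40.1, 18.6]
eef_rot: [-180.0, -0.0, 168.8]
ft_force: [-3.8, 0.4, 11.5]
grip_width: 0.004
grip_force: 5.9
```

```bash
python3 sl.py
```

```text
6.6333 [568.4  40.1  18.6] [-3.8  0.4 11.5]
white face plate gy [25.8 32.4 36.9] 70 tool gx,gy 44.3 46.3
tops>55 gy hist [ 0  3  2  4 15  1 14 15  0  0  3 14  0 20 45  7  0  0  0  0  0  0  0  0
  0  0  0]
```

Request:
step_arm(steps=[[-0.0008, -0.004, 0, 0, 0], [-0.0017, -0.0086, 0, 0, 0], [-0.0025, -0.0129, 0, 0, 0], [-0.0029, -0.0147, 0, 0, 0], [-0.0029, -0.0147, 0, 0, 0]])

```text
t: 7.1
tool_pos: [566.2, 29.4, 18.6]
eef_rot: [180.0, -0.0, 168.9]
ft_force: [-3.5, -0.0, 12.8]
grip_width: 0.009
grip_force: 6.2
```

Request:
step_arm(steps=[[-0.0003, -0.0015, 0, 0, 0], [-0.0005, -0.0025, 0, 0, 0], [-0.0005, -0.0025, 0, 0, 0]])

```text
t: 7.35
tool_pos: [565.9, 27.6, 18.6]
eef_rot: [180.0, -0.0, 168.9]
ft_force: [-3.8, -0.7, 12.6]
grip_width: 0.007
grip_force: 6.2
```

Request:
step_arm(steps=[[-0.0003, -0.0015, 0, 0, 0], [-0.0005, -0.0025, 0, 0, 0], [-0.0005, -0.0025, 0, 0, 0]])

```text
t: 7.6
tool_pos: [565.5, 25.7, 18.6]
eef_rot: [180.0, -0.0, 168.9]
ft_force: [-4.0, 0.3, 12.7]
grip_width: 0.007
grip_force: 6.2
```

Request:
step_arm(steps=[[-0.0003, -0.0015, 0, 0, 0], [-0.0005, -0.0025, 0, 0, 0], [-0.0005, -0.0025, 0, 0, 0]])

```text
t: 7.85
tool_pos: [565.5, 24.3, 18.6]
eef_rot: [179.9, 0.0, 168.9]
ft_force: [-1.6, 5.6, 10.6]
grip_width: 0.003
grip_force: 5.7
```

Request:
step_arm(steps=[[-0.0003, -0.0015, 0, 0, 0], [-0.0005, -0.0025, 0, 0, 0], [-0.0005, -0.0025, 0, 0, 0]])

```text
t: 8.1
tool_pos: [565.5, 22.3, 18.6]
eef_rot: [179.9, 0.1, 168.9]
ft_force: [-0.1, 5.6, 9.5]
grip_width: 0.007
grip_force: 4.9
```

Request:
step_arm(steps=[[-0.0003, -0.0015, 0, 0, 0], [-0.0005, -0.0025, 0, 0, 0], [-0.0005, -0.0025, 0, 0, 0]])

```text
t: 8.35
tool_pos: [565.4, 20.2, 18.6]
eef_rot: [179.9, 0.1, 168.9]
ft_force: [1.0, 5.4, 9.3]
grip_width: 0.005
grip_force: 4.5
```

The slider has met the stop, with about 5.5 N of steady force while the fingertips slip on the pad. Now I'll lift straight up.

Request:
step_arm(steps=[[0, 0, 0.002, 0, 0], [0, 0, 0.004, 0, 0], [0, 0, 0.007, 0, 0], [0, 0, 0.015, 0, 0], [0, 0, 0.03, 0, 0]])

```text
t: 8.77
tool_pos: [563.6, 19.6, 41.3]
eef_rot: [-180.0, -0.2, 168.9]
ft_force: [-0.2, 0.2, 0.7]
grip_width: 0.007
grip_force: 0.0
```

Request:
step_arm(steps=[[0, 0, 0.03, 0, 0], [0, 0, 0.06, 0, 0], [0, 0, 0.09, 0, 0], [0, 0, 0.09, 0, 0]])

```text
t: 9.1
tool_pos: [566.1, 19.4, 118.1]
eef_rot: [180.0, 0.3, 168.9]
ft_force: [0.9, 0.3, 0.1]
grip_width: 0.005
grip_force: 0.0
```

```bash
python3 sl.py
```

```text
9.1 [566.1  19.4 118.1] [0.9 0.3 0.1]
white face plate gy [10.4 17.5 21.1] 71 tool gx,gy 46.0 25.5
tops>55 gy hist [ 0  3  8 18 28 40  8  2  3  4  5  8 40 33  0  0  0  0  0  0  0  0  0  0
  0  0  0]
```

The slider is at the stop, with the white face about 100 mm along from its last reading. Now I'll move behind the butt.

Request:
step_arm(steps=[[-0.016, -0.034, 0, 0, 0], [-0.034, -0.07, 0, 0, 0], [-0.05, -0.105, 0, 0, 0], [-0.065, -0.135, 0, 0, 0], [-0.065, -0.135, 0, 0, 0]])

```text
t: 9.57
tool_pos: [510.3, -91.3, 113.0]
eef_rot: [-180.0, -0.1, 168.7]
ft_force: [0.4, 1.0, -0.4]
grip_width: 0.002
grip_force: 0.0
```

Request:
step_arm(steps=[[-0.016, -0.034, 0, 0, 0], [-0.034, -0.07, 0, 0, 0], [-0.05, -0.105, 0, 0, 0], [-0.065, -0.135, 0, 0, 0], [-0.065, -0.135, 0, 0, 0]])

```text
t: 9.98
tool_pos: [458.9, -199.0, 113.1]
eef_rot: [180.0, -0.1, 168.7]
ft_force: [0.2, 1.8, -0.3]
grip_width: 0.005
grip_force: 0.0
```

Request:
step_arm(steps=[[-0.016, -0.034, 0, 0, 0], [-0.034, -0.07, 0, 0, 0], [-0.05, -0.105, 0, 0, 0], [-0.065, -0.136, 0, 0, 0], [-0.065, -0.136, 0, 0, 0], [-0.065, -0.136, 0, 0, 0]])

```text
schema error: expected 1 to 5 rows
```

Request:
step_arm(steps=[[-0.016, -0.034, 0, 0, 0], [-0.034, -0.07, 0, 0, 0], [-0.05, -0.105, 0, 0, 0], [-0.063, -0.134, 0, 0, 0], [-0.063, -0.134, 0, 0, 0]])

```text
t: 10.4
tool_pos: [409.1, -306.2, 113.2]
eef_rot: [-180.0, -0.0, 168.7]
ft_force: [-0.4, -0.5, 0.1]
grip_width: 0.004
grip_force: 0.0
```

```bash
cat > gg.py <<'E'
from h import *
import sys
s=manip.sense();print(s["t"],np.round(s["tool_pos"],1),np.round(s["ft_force"],1))
y=np.array([.1925,.9813]);x=np.array([y[1],-y[0]]);o=np.array([516,3.2])
p=s["tool_pos"][:2]-o;print("tool gx gy",(p@x).round(1),(p@y).round(1))
for n in ("scene","top"):
    c,R,t=cap(n);W=world(c,R,t);z=W[...,2];D=W[...,:2]-o;gx=D@x;gy=D@y
    m=(z>55)&(z<67)&(abs(gx+46)<18)&(gy>-320)&(gy<-150)
    if m.sum()>9:print(n,"handle gy",np.percentile(gy[m],[1,99]).round(1),"gx",np.percentile(gx[m],[2,50,98]).round(1),"ztop",np.percentile(z[m],95).round(1))
    m=(z>54)&(z<66)&(abs(gx+45)<16)&(gy>-30)&(gy<60);
    if m.sum()>3:print(n,"plate gy",np.percentile(gy[m],[5,50,95]).round(1))
    m=(z>45)&(z<64)&(abs(gx-45)<20)&(gy>-14)&(gy<110)
    if m.sum()>3:print(n,"slider gy",np.percentile(gy[m],[2,98]).round(1))
    m=(z>55)&(z<66)&(abs(gx-45)<20)&(gy>-60)&(gy<6)
    if m.sum()>3:print(n,"stop+end tops hist",np.histogram(gy[m],np.arange(-50,10,4))[0])
    if len(sys.argv)>1:
        cv2.imwrite(f"pics/{n}_{sys.argv[1]}.png",cv2.resize((c["pixels"][135:295,200:380] if n=="scene" else c["pixels"][175:295,230:410])[:,:,::-1],None,fx=3.7,fy=3.7,interpolation=cv2.INTER_CUBIC))
E
python3 gg.py a
```

```text
10.4 [ 409.1 -306.2  113.2] [-0.4 -0.5  0.1]
tool gx gy -45.3 -324.2
scene handle gy [-289.6 -162.5] gx [-54.6 -40.3 -30.8] ztop 65.7
scene plate gy [ 7.8 16.6 21.1]
scene slider gy [-10.8  76.1]
scene stop+end tops hist [ 0  1  7  5  5 12 17 15 23 11 17 23 12  4]
top handle gy [-278.4 -161.3] gx [-57.5 -45.6 -33.2] ztop 65.7
top plate gy [ 9.9 14.5 19. ]
top slider gy [-12.4  73.2]
top stop+end tops hist [ 0  0 14  9 12 11 15 15 15 16 15 13  6  2]
```

View pics/scene_a.png

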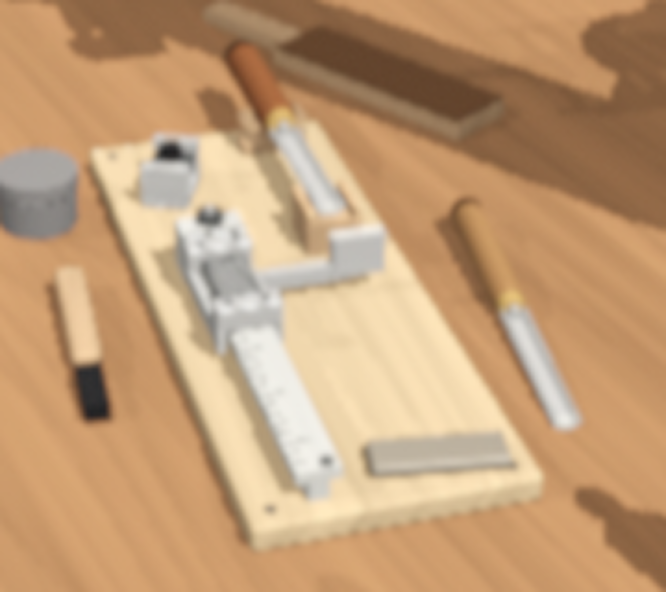

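The slider sits against the stop with no gap: block at (210,235), slider at (230,290). The gouge is untouched and the tool lines up with its axis. I'll descend behind the butt.

Request:
step_arm(steps=[[0, 0, -0.04, 0, 0], [0, 0, -0.08, 0, 0], [0, 0, -0.11, 0, 0], [0, 0, -0.13, 0, 0], [0, 0, -0.13, 0, 0]])

```text
t: 10.92
tool_pos: [409.5, -301.0, 7.0]
eef_rot: [179.8, -0.3, 169.0]
ft_force: [-0.6, -0.5, 0.0]
grip_width: 0.003
grip_force: 0.0
```

```bash
python3 tip.py; python3 gg.py
```

```text
10.9167 [ 409.5 -301.     7. ] [-0.6 -0.5  0. ]
tip z [40.5 43.  45.5] xyz [ 414.  -296.9   54. ] 30
body z [ 82.4 117.1 119.7]
10.9667 [ 410.  -301.7    8.6] [ 0.5 -0.9  0. ]
tool gx gy -45.3 -319.6
scene handle gy [-315.9 -162.7] gx [-54.6 -41.1 -30.9] ztop 66.0
scene plate gy [ 8.9 17.5 22.2]
scene slider gy [-10.7  76.6]
scene stop+end tops hist [ 0  1  4 10  7 15  8 27 18  9 14 21 12  3]
top handle gy [-203.1 -150.8] gx [-56.6 -44.  -33.3] ztop 63.9
top plate gy [10.  14.7 18.9]
top slider gy [-12.6  73.3]
top stop+end tops hist [ 0  0 14 12  8 14 14 16 16 16 15 18  5  1]
```

Request:
step_arm(steps=[[0.001, 0.005, 0, 0, 0], [0.002, 0.01, 0, 0, 0], [0.003, 0.015, 0, 0, 0], [0.0039, 0.02, 0, 0, 0], [0.0048, 0.0245, 0, 0, 0]])

```text
t: 11.48
tool_pos: [414.3, -283.7, 10.3]
eef_rot: [-180.0, 0.1, 168.9]
ft_force: [-0.6, -3.3, 0.8]
grip_width: 0.002
grip_force: 1.3
```

Request:
step_arm(steps=[[0.001, 0.005, 0, 0, 0], [0.002, 0.01, 0, 0, 0], [0.003, 0.015, 0, 0, 0], [0.0039, 0.02, 0, 0, 0], [0.0048, 0.0245, 0, 0, 0]])

```text
t: 11.9
tool_pos: [418.0, -264.2, 10.0]
eef_rot: [-180.0, 0.0, 168.9]
ft_force: [-0.3, -3.4, 2.5]
grip_width: 0.003
grip_force: 2.1
```

```bash
python3 gg.py b
```

```text
11.9 [ 418.  -264.2   10. ] [-0.3 -3.4  2.5]
tool gx gy -44.7 -281.3
scene handle gy [-280.3 -150.7] gx [-54.4 -40.3 -31.1] ztop 66.0
scene plate gy [ 7.1 16.5 20.5]
scene slider gy [-11.6  75.8]
scene stop+end tops hist [ 0  3  6  3 10  7 23 12 23 13 17 15 17  3]
top handle gy [-262.3 -150.5] gx [-52.7 -41.6 -33. ] ztop 65.4
top plate gy [ 9.5 14.7 18.7]
top slider gy [-12.4  73.3]
top stop+end tops hist [ 0  0 14 10  6  9 15 17 13 15 15 15  5  2]
```

View pics/scene_b.png

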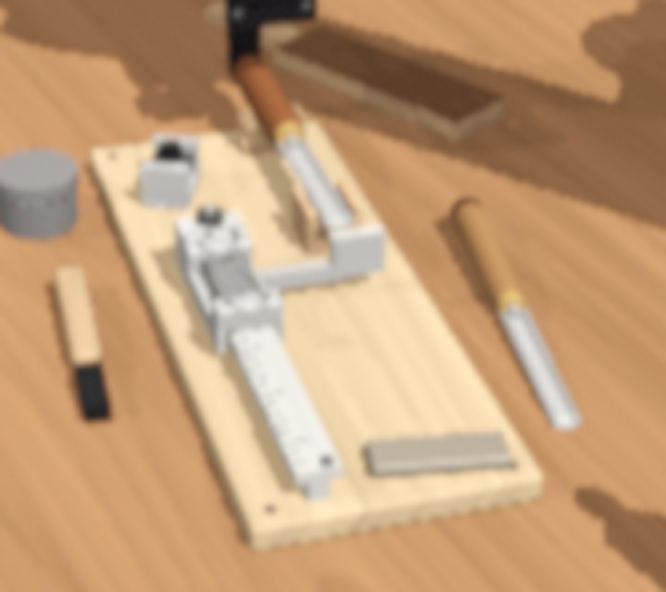

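The gouge is sliding cleanly and its edge is nearing the white plate. I'll go on in smaller steps, watching the force.

Request:
step_arm(steps=[[0.0008, 0.004, 0, 0, 0], [0.0016, 0.008, 0, 0, 0], [0.0024, 0.012, 0, 0, 0], [0.0032, 0.0164, 0, 0, 0], [0.0032, 0.0164, 0, 0, 0]])

```text
t: 12.42
tool_pos: [420.3, -250.5, 9.8]
eef_rot: [180.0, -0.0, 168.9]
ft_force: [0.1, -0.3, 0.8]
grip_width: 0.007
grip_force: 0.0
```

```bash
python3 - <<'E'
from h import *
y=np.array([.1925,.9813]);x=np.array([y[1],-y[0]]);o=np.array([516,3.2])
c,R,t=cap("top");W=world(c,R,t);z=W[...,2];D=W[...,:2]-o;gx=D@x;gy=D@y
s=manip.sense();p=s["tool_pos"][:2]-o;print((p@x).round(1),(p@y).round(1))
for a in range(-30,28,3):
    m=(abs(gx+45)<7)&(abs(gy-a)<=1.5)
    if m.any():print(a,np.median(z[m]).round(),c["pixels"][m].mean(0).round(),end="; ")
E
```

```text
-45.1 -267.6
-30 50.0 [162. 156. 150.]; -27 49.0 [155. 150. 144.]; -24 47.0 [160. 155. 150.]; -21 47.0 [155. 152. 147.]; -18 47.0 [160. 156. 150.]; -15 49.0 [177. 173. 164.]; -12 49.0 [176. 170. 159.]; -9 44.0 [156. 146. 128.]; -6 19.0 [130. 104.  70.]; -3 19.0 [132. 107.  74.]; 0 15.0 [131. 106.  74.]; 3 19.0 [130. 105.  72.]; 6 17.0 [143. 123.  98.]; 9 63.0 [187. 180. 165.]; 12 64.0 [199. 199. 192.]; 15 61.0 [176. 172. 167.]; 18 62.0 [160. 149. 136.]; 21 17.0 [190. 154. 103.]; 24 15.0 [200. 164. 110.]; 27 18.0 [200. 164. 110.];
```

About 16 mm is left. I'll push 10 mm, then creep.

Request:
step_arm(steps=[[0.0006, 0.003, 0, 0, 0], [0.0012, 0.006, 0, 0, 0], [0.0018, 0.009, 0, 0, 0], [0.0024, 0.0122, 0, 0, 0], [0.0024, 0.0122, 0, 0, 0]])

```text
t: 12.88
tool_pos: [422.3, -241.0, 9.8]
eef_rot: [180.0, -0.0, 168.9]
ft_force: [-0.1, 0.5, -0.4]
grip_width: 0.003
grip_force: 0.0
```

Request:
step_arm(steps=[[0.0002, 0.001, 0, 0, 0], [0.0004, 0.002, 0, 0, 0], [0.0006, 0.003, 0, 0, 0]])

```text
t: 13.13
tool_pos: [422.8, -239.1, 9.9]
eef_rot: [180.0, -0.0, 168.9]
ft_force: [-0.5, -1.3, -0.5]
grip_width: 0.007
grip_force: 0.5
```

Request:
step_arm(steps=[[0.0002, 0.001, 0, 0, 0], [0.0004, 0.002, 0, 0, 0]])

```text
t: 13.3
tool_pos: [423.1, -237.5, 9.8]
eef_rot: [180.0, -0.0, 168.9]
ft_force: [-0.0, -0.8, -0.1]
grip_width: 0.007
grip_force: 0.5
```

Request:
step_arm(steps=[[0.0002, 0.001, 0, 0, 0], [0.0004, 0.002, 0, 0, 0]])

```text
t: 13.47
tool_pos: [423.4, -235.9, 9.9]
eef_rot: [180.0, 0.0, 168.9]
ft_force: [-0.4, -0.8, -0.1]
grip_width: 0.004
grip_force: 0.5
```

Request:
step_arm(steps=[[0.0002, 0.001, 0, 0, 0], [0.0004, 0.002, 0, 0, 0]])

```text
t: 13.63
tool_pos: [423.8, -234.3, 9.9]
eef_rot: [180.0, 0.0, 168.9]
ft_force: [0.1, -0.7, 0.5]
grip_width: 0.003
grip_force: 0.5
```

```bash
cat > gap.py <<'E'
from h import *
y=np.array([.1925,.9813]);x=np.array([y[1],-y[0]]);o=np.array([516,3.2])
c,R,t=cap("top");W=world(c,R,t);z=W[...,2];D=W[...,:2]-o;gx=D@x;gy=D@y
s=manip.sense();p=s["tool_pos"][:2]-o;print(s["t"],(p@x).round(1),(p@y).round(1))
for a in np.arange(-15,24,2):
    m=(abs(gx+45)<7)&(abs(gy-a)<=1.2)
    if m.any():print(a,np.median(z[m]).round(),c["pixels"][m].mean(0).round(),end="; ")
E
python3 gap.py
```

```text
13.6833 -44.8 -250.6
-15 45.0 [168. 164. 158.]; -13 50.0 [157. 153. 147.]; -11 46.0 [155. 150. 144.]; -9 48.0 [169. 165. 159.]; -7 48.0 [157. 153. 148.]; -5 46.0 [155. 152. 146.]; -3 49.0 [163. 159. 153.]; -1 45.0 [130. 126. 119.]; 1 47.0 [116. 110. 103.]; 3 49.0 [126. 122. 114.]; 5 49.0 [118. 114. 106.]; 7 52.0 [132. 129. 122.]; 9 54.0 [154. 152. 145.]; 11 63.0 [194. 194. 186.]; 13 63.0 [193. 192. 185.]; 15 64.0 [177. 173. 167.]; 17 64.0 [172. 166. 162.]; 19 44.0 [162. 145. 123.]; 21 16.0 [197. 159. 105.]; 23 20.0 [201. 165. 110.];
```

Request:
step_arm(steps=[[0.0002, 0.001, 0, 0, 0], [0.0002, 0.001, 0, 0, 0]])

```text
t: 13.85
tool_pos: [423.9, -233.4, 9.9]
eef_rot: [180.0, -0.0, 168.9]
ft_force: [0.0, 0.0, -0.1]
grip_width: 0.005
grip_force: 0.2
```

Request:
step_arm(steps=[[0.0002, 0.001, 0, 0, 0], [0.0002, 0.001, 0, 0, 0]])

```text
t: 14.02
tool_pos: [424.3, -233.1, 9.9]
eef_rot: [-180.0, 0.0, 168.9]
ft_force: [-2.1, -3.7, 0.7]
grip_width: 0.008
grip_force: 2.1
```

Request:
step_arm(steps=[[0.0002, 0.001, 0, 0, 0], [0.0002, 0.001, 0, 0, 0]])

```text
t: 14.18
tool_pos: [424.6, -232.9, 10.1]
eef_rot: [-179.9, 0.1, 168.9]
ft_force: [-3.4, -8.5, 1.0]
grip_width: 0.001
grip_force: 4.4
```

The force jumped to 8.5 N while the position stopped, so the edge has met the face. I'll back off and rise.

Request:
step_arm(steps=[[-0.0008, -0.004, 0, 0, 0], [-0.003, -0.015, 0, 0, 0], [-0.007, -0.035, 0, 0, 0], [-0.01, -0.05, 0, 0, 0], [-0.01, -0.05, 0, 0, 0]])

```text
t: 14.6
tool_pos: [416.1, -274.1, 9.8]
eef_rot: [-180.0, 0.0, 168.8]
ft_force: [-0.1, -0.2, -0.1]
grip_width: 0.006
grip_force: 0.0
```

Request:
step_arm(steps=[[0, 0, 0.04, 0, 0], [0, 0, 0.08, 0, 0], [0, 0, 0.12, 0, 0], [0, 0, 0.15, 0, 0], [0, 0, 0.15, 0, 0]])

```text
t: 15.02
tool_pos: [417.5, -272.9, 134.0]
eef_rot: [-179.8, 0.3, 168.9]
ft_force: [0.0, 0.3, -0.6]
grip_width: 0.004
grip_force: 0.0
```

```bash
python3 gg.py c; python3 gap.py
```

```text
15.0167 [ 417.5 -272.9  134. ] [ 0.   0.3 -0.6]
tool gx gy -43.5 -289.9
scene handle gy [-235.3 -151.3] gx [-55.1 -39.7 -30.9] ztop 65.9
scene plate gy [ 8.7 16.9 21.1]
scene slider gy [-11.   75.6]
scene stop+end tops hist [ 0  3  4  4  9 12 23 15 18 17 15 16 10  2]
top handle gy [-239.4 -150.3] gx [-57.9 -45.8 -33. ] ztop 65.6
top plate gy [ 7.6 14.2 19.1]
top slider gy [-12.6  73.9]
top stop+end tops hist [ 0  0 13 13  8 10 15 16 17 15 13 16  7  1]
15.1667 -45.4 -288.9
-15 46.0 [158. 153. 148.]; -13 47.0 [157. 152. 147.]; -11 48.0 [149. 144. 137.]; -9 49.0 [169. 164. 159.]; -7 46.0 [158. 154. 148.]; -5 46.0 [151. 147. 142.]; -3 47.0 [162. 158. 152.]; -1 48.0 [130. 124. 119.]; 1 50.0 [112. 108. 100.]; 3 44.0 [129. 124. 116.]; 5 50.0 [118. 112. 106.]; 7 49.0 [132. 128. 121.]; 9 50.0 [153. 151. 143.]; 11 62.0 [191. 191. 182.]; 13 61.0 [192. 191. 184.]; 15 60.0 [175. 170. 164.]; 17 60.0 [171. 166. 161.]; 19 54.0 [159. 142. 121.]; 21 18.0 [196. 158. 105.]; 23 18.0 [200. 164. 110.];
```

View pics/top_c.png

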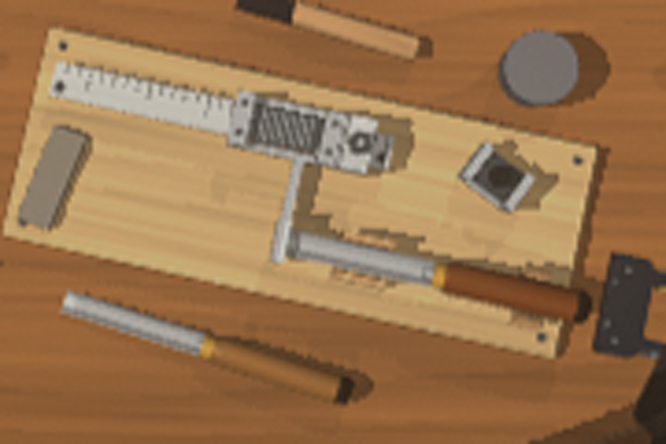

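The picture shows the slider hard against the stop block at (330,135) and the gouge's edge on the white face at (288,243). The bystanders have not moved and the robot is clear.

```bash
python3 -c "
from workcell import manip
print(manip.hand_in())"
```

```text
the job is handed in; nothing more can be done
None
```

The slider is braked against the stop block, the gouge's edge rests on its white face, and the job was handed in at about 15 s with the robot clear and nothing else moved.

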